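Stock the display case on the market stall

ROBOT

A 7-joint arm with a two-finger parallel gripper is mounted at the origin on the work surface. World frame = base frame: x ahead of the robot, y to its left, z up, the work surface at z = 0. Lengths are in m, angles in rad, forces in N, time in s.
With the tool pointing down it reaches from about 0.35 to 0.9 m from the base axis. Payload 7.2 kg.
Tool frame: the origin (TCP) lies midway between the tips of the shut fingers; the grasp point (between the pads) lies 19 mm behind it; z points along the fingers, y is the line along which they close (so a half turn about z gives the same grasp; the last joint's range is limited). The gripper opens to 88 mm and grips with 3 to 60 N. Pads are 20 mm wide; open, the fingers measure 115 mm over their backs; the gripper's body (75 mm by 178 mm) begins 61 mm behind the grasp point.
Start: joints at [-0.068, 0.411, -0.013, 1.596, 0.006, 1.134, -0.082], TCP at [0.625, -0, 0.223] pointing down, gripper open.
Joint ranges: [-2.95, 2.95], [-0.29, 1.99], [-1.47, 1.44], [0.14, 2.54], [-1.03, 4.17], [0.13, 1.85], [-2.86, 2.86]. Speed limits (rad/s): [2.39, 2.39, 3.01, 3.01, 3.14, 3.14, 3.14].

INTERFACE

Orientations are given as a 3x3 rotation matrix whose columns are the frame's x, y, z axes.
In Python, from bench import env gives the robot as it stands.
- The arm moves only by the tool servo_tool, never from a script. Its argument "increments" is a list of rows, each a list of 3 entries, a list of its own where there are three numbers: the turn, a rotation vector about the tool's x, y, z each as a share of 5 degrees, from -1 to 1, then the shift along the tool's x, y, z each as a share of 0.05 m, from -1 to 1, then the opening, from -1 (shut) to 1 (fully open). A call has 1 to 12 rows; each row shifts and turns the commanded pose from where the row before left it, along the tool's axes as they then stand; what a row does not reach is not made up. A row lasts 1/10 s, in which the tool goes at most 50 mm and 8.59 degrees, less where a joint would pass 70% of its speed; a pose out of reach is approached as far as the arm can. A call with a number of a shift or a turn outside -1 to 1 is refused whole. A call with a gripper value outside its range is refused whole. The fingers move at their own pace and stop on an object; "force" is the grip in N (left out, the last holds). Time passes only in rows, so rows that do not move let the fingers close. It gives the time, the measured TCP pose, the force, the opening and the grip force at its end, in the units of the state.
- env.get_obs(): the state, without advancing time (a new reading comes with each control period).
- env.capture(name): name is "scene" or "side" or "wrist"; returns the picture (420x560x3 uint8, red, green, blue); there is no depth.
- env.get_calibration(name): a dict with "mtx" (3x3 intrinsics, pixels), "distortion" ([k1, k2, p1, p2, k3] as OpenCV has them; the pictures are not rectified), "R" (3x3) and "t" (3): a world point X has camera coordinates R X + t. Camera axes: x right, y down, z forward; pixel columns grow to the right and rows downward; lengths in m; the calibration is good to about 2 mm. A picture is of the moment at which its call begins: read the wrist's pose just before it. get_calibration takes no time and is no camera call; for the wrist camera it gives the pose at the moment of the call.
- env.hand_in(): hands the job in; it is judged then, once.
Trained networks look in the newest picture that a camera, given by its name, has taken for a name from the list of things; names that differ only in an ending like _2 or _b are one class to them, and where a whole thing is asked for, a point or a joint stands for the part that bears it (a point fixed in the world has none). Each returns a list of dicts, best first, with "conf" (0 to 1); they miss things now and then, are a little off and sometimes report something else, mostly with a low value. They report only what shows in the picture. A call takes as long as a camera call. They do not tell look-alikes from the thing itself.
- env.spot_in(query, camera): "rect" ([centre column, centre row, width, height] in pixels, round what is visible of it).
- env.landmark_of(query, camera): "at" ([column, row] in pixels: a listed point, or the origin of a listed thing).
The state is a dict: "time_s": time; "joints": joint angles; "qd": joint speeds; "effort": joint torques, N m; "tcp_pos": TCP position; "tcp_rot": TCP orientation; "ft_force": force on the tool from outside, world axes, zero at the start; "wrist_torque": the same for the moment, N m; "gripper_width": finger opening in m; "grip_force": force on a finger pad.
Only numpy, scipy, OpenCV 4.12 (cv2) and the standard library are available. Lean on these libraries where they do the work, as an engineer would, in place of code of your own. Each camera call takes 0.05 s, during which the arm holds its last target. There are 200 camera calls.

TASK

Stock the wooden display case for the evening: first open its lid all the way, until it rests back on its stop. Then set the red candle upright on the red pad and stand the blue toy bus on its wheels on the blue pad inside the case, putting each down gently rather than dropping it, roughly in the middle of its pad. Last, turn the knob of the case's light dimmer so that its white pointer points at the orange mark, and leave the lid open and the other goods where they stand.

Things in the scene. Friction and masses are not known exactly. Their poses are not given: they have to be found in the camera images.
- case: Wooden display case, fixed to the table, 150 (x) x 260 (y) x 50 mm high, walls, floor and middle divider 8 mm thick; the divider runs along x and leaves two open compartments side by side in y, each 134 x 118 mm inside and 42 mm deep. Origin: centre of its underside. x points from its front (robot side) to the hinge side, z up
- lid (a joint): Lid angle: 0 closed, 1.75 rad resting on its stop just past upright. The lid is a light board 150 x 260 x 8 mm (0.3 kg) with a green panel, hinged along the far (+x) top edge of the case. Hinge is free: below about 1.5 rad the lid falls shut, past upright it falls onto the stop
- lid_handle (a point): Middle of the lid's handle: a round brass bar 12 mm thick and 100 mm long, parallel to the hinge (y of the lid), held 40 mm out beyond the lid's front edge by an arm at each end, with free space between bar and lid. At closed it is 54.5 mm above the table. Lies at (-190, 0, +4) mm from lid_hinge in the lid's frame; turns with the lid (frame equal to the case's at angle 0)
- lid_hinge (a point): Middle of the hinge axis, at the case's far top edge, (75, 0, 50.5) mm from the case's origin; the axis is the case's y
- pad_red: Thin red pad (128 x 112 mm, 1.2 mm, a look only) on the floor of one of the two compartments, left or right; origin at its centre on the compartment floor, 8 mm above the table; axes as the case's. Hidden until the lid is open
- pad_blue: Thin blue pad, the same size, on the floor of the other compartment; origin at its centre on the floor
- red_candle: Red pillar candle, standing: plain cylinder 52 mm across and 100 mm tall, about 0.2 kg. Origin: centre of its underside, z up
- blue_bus: Blue wooden toy bus on its wheels: 110 mm long (its x), 46 mm wide (its y; 50 over the wheels), 63 mm tall, about 0.16 kg, flat sides from 8 mm up. Origin: centre of its underside, z up. Wheels do not turn
- dimmer_box: Light dimmer, a grey box fixed to the table, 116 x 116 x 30 mm, with the knob in the middle of its top and a ring of white ticks around it; one thick orange mark stands at knob angle 1.7 rad. Origin: centre of its underside
- dimmer (a joint): Knob angle, 0 to 4.25 rad, grows clockwise seen from above; at angle q the white pointer points along (-cos q, sin q) in the dimmer box's x, y. At 1.7 rad it points at the orange mark. Stays where it is left
- dimmer_grip (a point): On the knob's axis, 66 mm above the table, at the height to grip: the knob's black grip bar is 54 mm long (along the pointer), 14 mm thick and its top is 76 mm above the table; its foot disc is 58 mm across, top 44 mm above the table. The point's x axis lies along the bar, its -x is the pointer direction
- cream_candle: Bystander: cream candle, 52 mm across, 100 mm tall; origin under its centre
- honey_jar: Bystander: amber honey jar, 64 mm across, 85 mm tall; origin under its centre
- yellow_bus: Bystander: yellow toy bus, 110 x 46 x 63 mm; origin under its centre
- doll: Bystander: green turned wooden doll, 66 mm across, 112 mm tall, behind the case; origin under its centre
- mug: Bystander: blue mug, 80 mm across, 90 mm tall, behind the case; origin under its centre
- tin: Bystander: round tin, 90 mm across, 70 mm tall, at the right; origin under its centre
There are look-alikes about, which are no part of the job. Leave any purple look-alike of the blue_bus alone.

How it is judged:
On the way, in this order (a step that is already met when the one before it is completed fails the run):
1. the lid rests open on its stop (value of joint lid above 1.66 rad and contact force between the fingers and case below 0.1 N), for 0.3 s.
2. candle upright on the red pad and bus on its wheels on the blue pad, both released (either first) (value of joint lid above 1.66 rad and x of red_candle in the frame of pad_red between -0.045 and 0.045 m and y of red_candle in the frame of pad_red between -0.045 and 0.045 m and z of red_candle in the frame of pad_red below 0.006 m and angle between each of red_candle, blue_bus's own z axis and vertical below 0.12 rad and linear speed of each of red_candle, blue_bus below 0.03 m/s and contact force between the fingers and red_candle below 0.1 N and x of blue_bus in the frame of pad_blue between -0.045 and 0.045 m and y of blue_bus in the frame of pad_blue between -0.045 and 0.045 m and z of blue_bus in the frame of pad_blue below 0.006 m and contact force between the fingers and blue_bus below 0.1 N), for 0.2 s.
3. the knob points at the orange mark (value of joint dimmer between 1.58 and 1.82 rad), for 0.2 s.
At the end, for the whole second after the job is handed in: lid over 1.66 rad (stop 1.75) and still; candle on red pad, bus on blue pad: each origin within 45 mm of the pad centre in x and y, at most 6 mm above the floor, tilt under 0.12 rad, still, released; knob at 1.58 to 1.82 rad (mark 1.7) and still (all of step 2 and all of step 3 and velocity of joint dimmer between -0.1 and 0.1 rad/s and velocity of joint lid between -0.1 and 0.1 rad/s); the robot touches nothing.
It fails at once if the red candle is dropped, thrown or knocked flying (faster than 0.5 m/s while no finger touches it) (contact force between the fingers and red_candle below 0.1 N and linear speed of red_candle above 0.5 m/s).
It fails at once if the blue bus is dropped, thrown or knocked flying (faster than 0.5 m/s while no finger touches it) (contact force between the fingers and blue_bus below 0.1 N and linear speed of blue_bus above 0.5 m/s).
It fails at once if another ware (cream candle, jar, yellow bus, doll, mug or tin) is moved more than 25 mm or tipped over (distance of any of cream_candle, honey_jar, yellow_bus, doll, mug, tin from where it was at the start of the episode above 0.025 m or angle between any of cream_candle, honey_jar, yellow_bus, doll, mug, tin's own z axis and vertical above 0.4 rad).
It also fails if it takes over 72 s, if anything falls off the work surface, if the arm or the gripper's body presses on something with over 40 N, if the wrist force passes 120 N, or if a joint passes its speed limit or range.

## Working session

There is one attempt and no reset: what is moved stays moved. The work goes in short steps, Python scripts to look and compute and a tool call to move; the robot and the scene stay as the last step left them, time stands still between calls to the robot, and variables do not carry over. Pictures are saved under pics/ and viewed, at most 10 in all, crops included, and the job is handed in when it is done.

Besides the shell and the picture viewer there is one more tool, called after "Emit:" as name(argument=value, ...), one argument or row to a line, values as JSON. servo_tool: Moves the arm, as the interface text tells. Its arguments: {"type":"object","properties":{"increments":{"type":"array","items":{"type":"array"}},"force":{"type":"number"}},"required":["increments"]}

```bash
mkdir -p pics; cat > h.py <<'E'
import numpy as np, cv2
from bench import env
def ray(cam,uv):
    c=env.get_calibration(cam);K=np.array(c["mtx"]);d=np.array(c["distortion"]);R=np.array(c["R"]);t=np.array(c["t"])
    p=cv2.undistortPoints(np.array([[uv]],float),K,d)[0,0]
    return -R.T@t, R.T@np.array([p[0],p[1],1])
def at(cam,uv,z):
    o,v=ray(cam,uv); return o+v*(z-o[2])/v[2]
def snap(cam,name):
    im=env.capture(cam); cv2.imwrite(f"pics/{name}.png",im[:,:,::-1]); return im
E
python3 - <<'E'
from h import *
a=snap("scene","a");b=snap("side","b")
cv2.imwrite("pics/ab.png",cv2.resize(np.hstack([a,b])[:,:,::-1],None,fx=.714,fy=.714)) 
Z=dict(case=0,lid_handle=.0545,lid_hinge=.0505,red_candle=0,blue_bus=0,dimmer_box=0,dimmer_grip=.066,cream_candle=0,honey_jar=0,yellow_bus=0,doll=0,mug=0,tin=0)
for q in Z:
  for cam in ("scene","side"):
    for r in env.landmark_of(q,cam)[:3]:
        print(q,cam,np.round(r["conf"],2),np.round(r["at"]),np.round(at(cam,r["at"],Z[q]),3)[:2])
print(env.get_obs()["time_s"])
E
```

```text
case scene 0.87 [283. 216.] [ 0.571 -0.011]
case scene 0.41 [394. 233.] [0.389 0.281]
case side 0.93 [278. 217.] [ 0.566 -0.008]
lid_handle scene 0.6 [309. 186.] [ 0.461 -0.003]
lid_handle side 0.86 [237. 204.] [0.453 0.003]
lid_handle side 0.35 [255. 405.] [ 0.491 -0.528]
lid_hinge scene 0.72 [263. 219.] [ 0.65  -0.015]
lid_hinge side 0.94 [307. 209.] [ 0.647 -0.028]
red_candle scene 0.56 [359. 299.] [0.637 0.344]
red_candle side 0.71 [292. 138.] [0.634 0.334]
red_candle side 0.52 [367. 244.] [ 0.804 -0.118]
red_candle side 0.44 [230. 136.] [0.422 0.36 ]
blue_bus scene 0.78 [296. 152.] [ 0.337 -0.179]
blue_bus scene 0.16 [205. 180.] [ 0.641 -0.308]
blue_bus side 0.81 [199. 268.] [ 0.349 -0.167]
blue_bus side 0.77 [198. 320.] [ 0.357 -0.312]
dimmer_box scene 0.57 [391. 247.] [0.437 0.306]
dimmer_box scene 0.39 [406. 321.] [0.605 0.478]
dimmer_box side 0.86 [235. 148.] [0.44  0.298]
dimmer_grip scene 0.84 [395. 232.] [0.431 0.303]
dimmer_grip scene 0.74 [390. 247.] [0.485 0.323]
dimmer_grip side 0.7 [234. 132.] [0.441 0.3  ]
dimmer_grip side 0.37 [314. 310.] [ 0.63  -0.338]
cream_candle scene 0.81 [204. 179.] [ 0.64  -0.316]
cream_candle side 0.91 [314. 311.] [ 0.636 -0.308]
cream_candle side 0.2 [306. 208.] [0.65 0.02]
honey_jar scene 0.74 [242. 157.] [ 0.483 -0.301]
honey_jar side 0.88 [249. 318.] [ 0.479 -0.315]
yellow_bus scene 0.69 [409. 321.] [0.6   0.485]
yellow_bus side 0.71 [281. 109.] [0.606 0.502]
doll scene 0.77 [240. 277.] [0.814 0.057]
doll scene 0.7 [395. 234.] [0.388 0.286]
doll side 0.83 [358. 199.] [0.811 0.046]
mug scene 0.8 [203. 237.] [ 0.798 -0.131]
mug side 0.75 [363. 246.] [ 0.792 -0.126]
mug side 0.61 [256. 404.] [ 0.491 -0.511]
mug side 0.58 [239. 203.] [0.453 0.052]
tin scene 0.83 [203. 132.] [ 0.491 -0.504]
tin side 0.66 [256. 406.] [ 0.49  -0.517]
tin side 0.45 [358. 196.] [0.812 0.054]
1.4
```

View pics/ab.png

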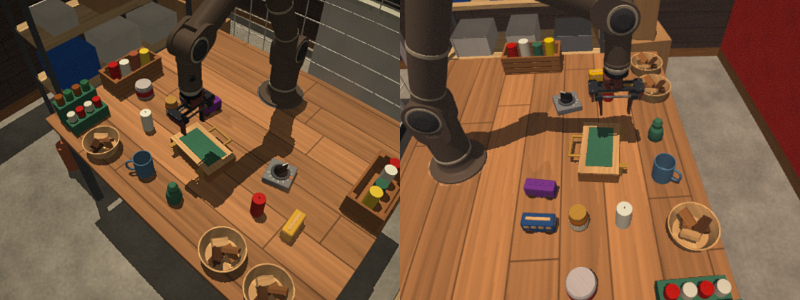

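```bash
python3 - <<'E'
import cv2,numpy as np
s=cv2.imread("pics/b.png");a=cv2.imread("pics/a.png")
f=lambda i,x0,x1,y0,y1:cv2.resize(i[y0:y1,x0:x1],(400,300),interpolation=cv2.INTER_CUBIC)
cv2.imwrite("pics/c.png",np.vstack([np.hstack([f(s,220,340,160,250),f(s,160,240,280,340)]),np.hstack([f(s,200,280,110,170),f(a,350,430,210,270)])]))
E
```

```text
(no output)
```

View pics/c.png

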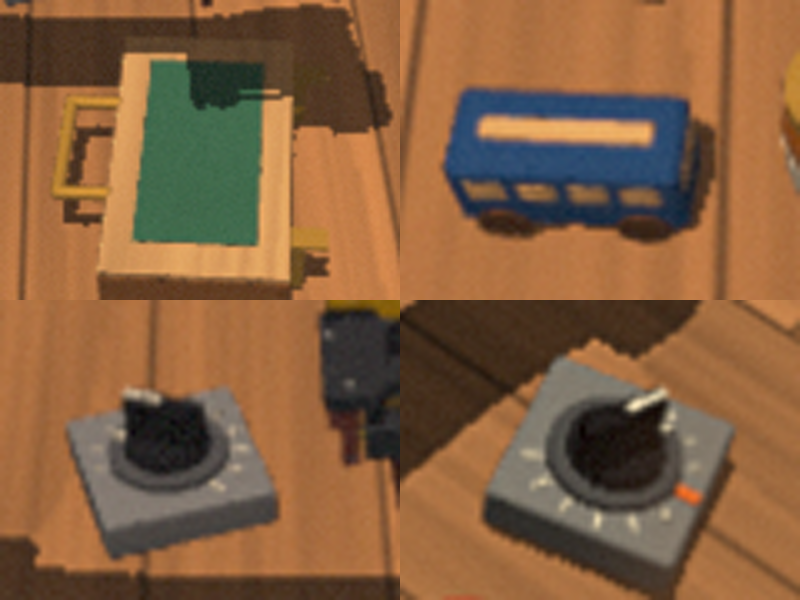

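```bash
python3 - <<'E'
from h import *
def P(cam,o,s,pts,z):
    q=[at(cam,(o[0]+x/s,o[1]+y/s),z)[:2] for x,y in pts]; return np.round(q,3)
print("lid",P("side",(220,160),10/3,[(124,52),(292,40),(292,280),(100,270)],.0585).tolist())
print("handle",P("side",(220,160),10/3,[(70,98),(58,195)],.0545).tolist())
print("bus",P("side",(160,280),5,[(62,90),(290,100),(290,188),(47,168)],.063).tolist())
print("dimS",P("side",(200,110),5,[(68,123),(235,88),(277,195),(108,230)],.03).tolist())
print("dimA",P("scene",(350,210),5,[(162,57),(333,132),(275,262),(85,195)],.03).tolist())
print("orange",P("scene",(350,210),5,[(288,194)],.03).tolist())
print("ptrA",P("scene",(350,210),5,[(230,110),(265,90)],.076).tolist())
print("ptrS",P("side",(200,110),5,[(125,95),(160,97),(203,105)],.076).tolist())
# joint fit: two-camera triangulation for dimmer
E
```

```text
lid [[0.512, 0.105], [0.662, 0.11], [0.635, -0.15], [0.488, -0.131]]
handle [[0.464, 0.056], [0.454, -0.051]]
bus [[0.305, -0.285], [0.412, -0.296], [0.413, -0.34], [0.303, -0.324]]
dimS [[0.369, 0.337], [0.482, 0.366], [0.508, 0.254], [0.4, 0.228]]
dimA [[0.399, 0.24], [0.375, 0.348], [0.473, 0.375], [0.511, 0.268]]
orange [[0.43, 0.354]]
ptrA [[0.437, 0.308], [0.411, 0.314]]
ptrS [[0.413, 0.306], [0.436, 0.303], [0.464, 0.293]]
```

```bash
cat >> h.py <<'E'
def plan(pos,ydir):
    """pos: TCP target; ydir: world angle of tool y (mod pi), tool down. Prints turn rows and shift (units of rows) after the turn."""
    o=env.get_obs();R=np.array(o["tcp_rot"]);p=np.array(o["tcp_pos"])
    now=np.arctan2(R[1,1],R[0,1]); d=now-ydir   # + turn about down z = clockwise
    d=(d+np.pi/2)%np.pi-np.pi/2
    yn=now-d; y=np.array([np.cos(yn),np.sin(yn),0]); z=np.array([0,0,-1.]); x=np.cross(y,z)
    e=np.array(pos)-p
    print("t",round(o["time_s"],2),"tcp",p.round(4),"z",R[:,2].round(3),"yang",round(now,3),"turn deg",round(np.degrees(d),2),"j7",np.round(o["joints"][6],2))
    print("shift rows(50mm) tool xyz:",np.round([e@x/.05,e@y/.05,e@z/.05],3),"mm",np.round([e@x*1e3,e@y*1e3,e@z*1e3],1),"ft",np.round(o["ft_force"],1),"w",round(o["gripper_width"],4))
E
python3 - <<'E'
from h import *
plan((.457,0,.14),-.095)
print(np.round(env.get_obs()["tcp_rot"],3))
E
```

```text
t 1.4 tcp [0.625  0.     0.2227] z [ 0.  0. -1.] yang 0.0 turn deg 5.44 j7 -0.08
shift rows(50mm) tool xyz: [-0.319 -3.345  1.653] mm [ -15.9 -167.2   82.7] ft [1.  0.4 0.2] w 0.0877
[[-0.  1.  0.]
 [ 1.  0.  0.]
 [ 0.  0. -1.]]
```

Emit:
servo_tool(
  increments=[
    [[0,0,0.55],[0,0,0],-0.2],
    [[0,0,0.54],[0,0,0],-0.2],
    [[0,0,0],[-0.1,-0.9,0.2],-0.2],
    [[0,0,0],[-0.1,-0.9,0.4],-0.2],
    [[0,0,0],[-0.12,-0.9,0.5],-0.2],
    [[0,0,0],[0,-0.645,0.55],-0.2],
    [[0,0,0],[0,0,0],-0.2],
    [[0,0,0],[0,0,0],-0.2],
  ],
)

```text
time_s: 2.2
tcp_pos: [0.4586, 0.0, 0.1413]
tcp_rot: [[0.095, 0.996, 0.0], [0.996, -0.095, 0.0], [0.0, 0.0, -1.0]]
ft_force: [-0.1, 0.6, 0.6]
gripper_width: 0.0354
grip_force: 0.0
```

```bash
python3 - <<'E'
from h import *
w=snap("wrist","w1");s=snap("side","s1")
for c in("wrist","side"):
  for r in env.landmark_of("lid_handle",c)[:2]: print(c,r["conf"],np.round(r["at"]),at(c,r["at"],.0545).round(4))
cv2.imwrite("pics/d.png",np.hstack([cv2.resize(w,(400,300)),cv2.resize(s[160:265,200:340],(400,300),interpolation=2)])[:,:,::-1])
plan((.457,0,.0355),-.095)
E
```

```text
wrist 0.72 [275. 212.] [0.4603 0.0036 0.0545]
side 0.82 [240. 202.] [0.4615 0.0069 0.0545]
t 2.4 tcp [4.604e-01 1.000e-04 1.419e-01] z [ 0.002  0.    -1.   ] yang -0.095 turn deg -0.01 j7 -0.21
shift rows(50mm) tool xyz: [-0.009 -0.068  2.127] mm [ -0.4  -3.4 106.4] ft [-0.3  0.2 -0.1] w 0.0351
```

View pics/d.png

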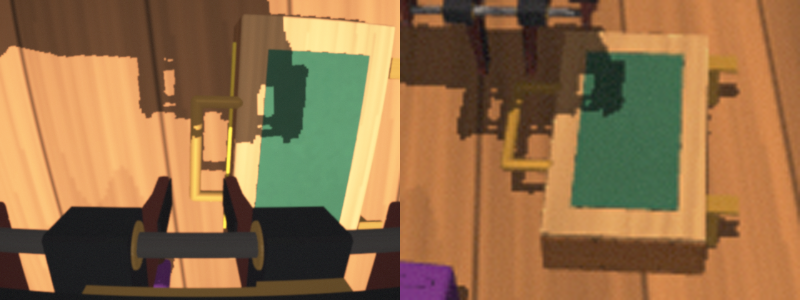

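The wrist picture shows the bar at column ≈275, rows 140–273, right between the fingers (x≈0.460), so it can be gripped straight below.

Emit:
servo_tool(
  increments=[
    [[0,0,0],[0,0,0.7],-0.2],
    [[0,0,0],[0,0,0.8],-0.2],
    [[0,0,0],[0,0,0.6],-0.2],
    [[0,0,0],[0,0,0],-0.2],
    [[0,0,0],[0,0,0],-1],
    [[0,0,0],[0,0,0],-1],
    [[0,0,0],[0,0,0],-1],
    [[0,0,0],[0,0,0],-1],
  ],
  force=8,
)

```text
time_s: 3.2
tcp_pos: [0.457, 0.0002, 0.037]
tcp_rot: [[0.095, 0.995, -0.002], [0.995, -0.095, 0.0], [-0.0, -0.002, -1.0]]
ft_force: [-6.7, 1.2, 6.0]
gripper_width: 0.0115
grip_force: 8.0
```

Emit:
servo_tool(
  increments=[
    [[0,0,0],[0,0.048,-0.53],-1],
    [[0,0,0],[0,0.122,-0.518],-1],
    [[0,0,0],[0,0.192,-0.494],-1],
    [[0,0,0],[0,0.26,-0.464],-1],
    [[0,0,0],[0,0.324,-0.424],-1],
    [[0,0,0],[0,0.378,-0.372],-1],
    [[0,0,0],[0,0,0],-1],
  ],
)

```text
time_s: 3.9
tcp_pos: [0.5259, -0.0068, 0.1805]
tcp_rot: [[0.096, 0.995, 0.003], [0.995, -0.096, 0.0], [0.0, 0.003, -1.0]]
ft_force: [-10.0, 0.3, 11.6]
gripper_width: 0.0118
grip_force: 8.0
```

Emit:
servo_tool(
  increments=[
    [[0,0,0],[0,0.39,-0.36],-1],
    [[0,0,0],[0,0.45,-0.28],-1],
    [[0,0,0],[0,0.49,-0.19],-1],
    [[0,0,0],[0,0.518,-0.116],-1],
    [[0,0,0],[0,0.53,-0.042],-1],
    [[0,0,0],[0,0.456,0.022],-1],
    [[0,0,0],[0,0,0],-1],
  ],
)

```text
time_s: 4.6
tcp_pos: [0.6684, -0.0214, 0.2263]
tcp_rot: [[0.097, 0.995, 0.004], [0.995, -0.097, -0.001], [-0.001, 0.005, -1.0]]
ft_force: [0.3, -3.6, 3.9]
gripper_width: 0.0114
grip_force: 8.0
```

```bash
python3 - <<'E'
from h import *
s=snap("side","s2");a=snap("scene","a2")
cv2.imwrite("pics/e.png",np.hstack([cv2.resize(s[120:270,200:400],(400,300),interpolation=2),cv2.resize(a[120:270,180:380],(400,300),interpolation=2)])[:,:,::-1])
print(np.round(env.get_obs()["tcp_pos"],4),np.round(env.get_obs()["ft_force"],1))
E
```

```text
[ 0.6666 -0.0212  0.2265] [-0.  -3.1  4.2]
```

View pics/e.png

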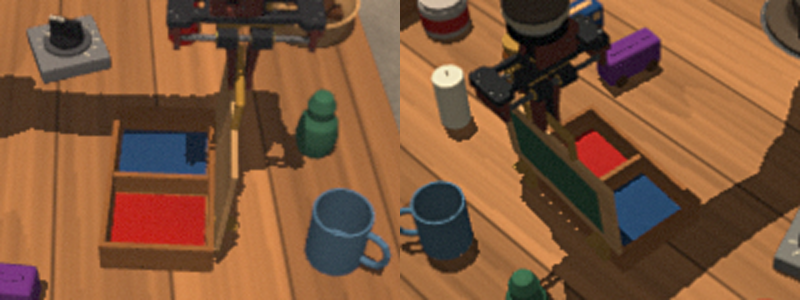

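Lid is just past upright; the blue pad is in the left (+y) compartment, the red in the right (−y). Push slightly further, release, lift.

Emit:
servo_tool(
  increments=[
    [[0,0,0],[0,0.2,0.03],-1],
    [[0,0,0],[0,0,0],-1],
    [[0,0,0],[0,0,0],-0.2],
    [[0,0,0],[0,0,0],-0.2],
    [[0,0,0],[0,0,0],-0.2],
    [[0,0,0],[0,0,-0.4],-0.2],
    [[0,0,0],[0,0,-0.6],-0.2],
    [[0,0,0],[0,-0.5,-0.6],0.5],
    [[0,0,0],[0,0,0],0.5],
  ],
)

```text
time_s: 5.6
tcp_pos: [0.6506, -0.0174, 0.3078]
tcp_rot: [[0.094, 0.996, 0.006], [0.996, -0.094, 0.001], [0.002, 0.006, -1.0]]
ft_force: [1.1, -0.3, 0.5]
gripper_width: 0.0471
grip_force: 0.0
```

```bash
python3 - <<'E'
from h import *
s=snap("side","s3")
# corners / pads via colours
hsv=cv2.cvtColor(s,cv2.COLOR_RGB2HSV)
roi=np.zeros(s.shape[:2],bool); roi[160:265,230:330]=1
for n,m in(("red",((hsv[...,0]<8)|(hsv[...,0]>174))&(hsv[...,1]>190)&(hsv[...,2]>110)),("blue",(abs(hsv[...,0].astype(int)-108)<12)&(hsv[...,1]>120))):
    m=(m&roi).astype(np.uint8); k,l,st,ce=cv2.connectedComponentsWithStats(m); i=1+st[1:,4].argmax()
    print(n,st[i],ce[i].round(1),at("side",ce[i],.0092).round(4))
for q in("pad_red","pad_blue","lid_handle","blue_bus"):
  for c in ("side",):
    for r in env.landmark_of(q,c)[:2]:print(q,c,round(r["conf"],2),np.round(r["at"]),at(c,r["at"],.24 if q=="lid_handle" else .008 if q[0]=="p" else 0).round(4))
cv2.imwrite("pics/f.png",cv2.resize(s[120:270,200:400],(800,600),interpolation=2)[:,:,::-1])
plan((.358,-.311,.2),np.pi/2-.12)
E
```

```text
red [ 255  216   48   27 1145] [279.1 229.2] [ 0.5666 -0.0601  0.0092]
blue [260 186  43  21 779] [280.9 195.9] [0.5793 0.064  0.0092]
pad_red side 0.61 [282. 230.] [ 0.5744 -0.0642  0.008 ]
pad_blue side 0.88 [282. 200.] [0.5804 0.0465 0.008 ]
lid_handle side 0.69 [328. 160.] [ 0.6876 -0.0328  0.24  ]
lid_handle side 0.44 [196. 320.] [ 0.3986 -0.4283  0.24  ]
blue_bus side 0.94 [202. 272.] [ 0.3578 -0.1809  0.    ]
blue_bus side 0.59 [196. 317.] [ 0.3511 -0.3054  0.    ]
t 5.85 tcp [ 0.6503 -0.0181  0.3014] z [-0.002  0.    -1.   ] yang -0.095 turn deg -88.56 j7 -0.13
shift rows(50mm) tool xyz: [ 5.103 -6.516  2.029] mm [ 255.1 -325.8  101.4] ft [ 0.3  0.4 -0.4] w 0.0648
```

View pics/f.png

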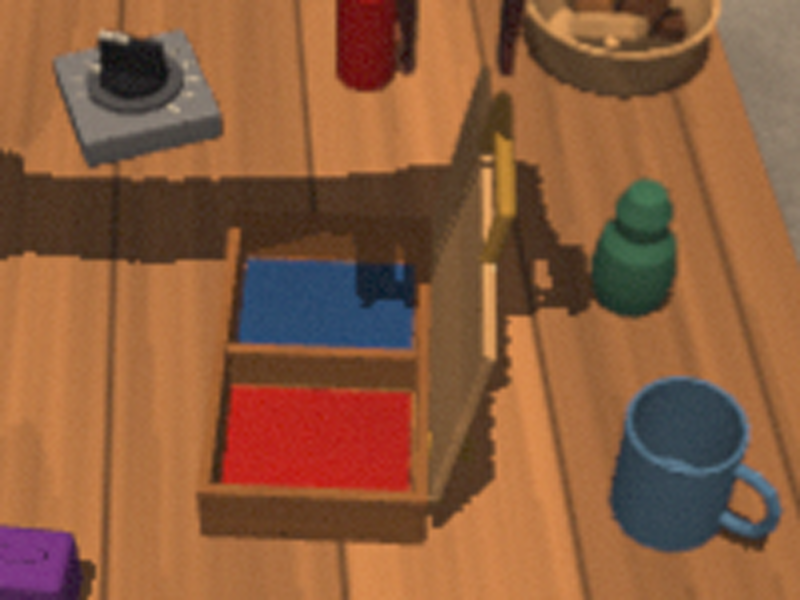

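Lid rests back on its stop; pads are well visible: blue at about (280,196) and red at (279,229) in the side picture. Now to the bus.

Emit:
servo_tool(
  increments=[
    [[0,0,-1],[0,-0.5,0],0.5],
    [[0,0,-1],[0,0,0],0.5],
    [[0,0,-1],[0,0,0],0.5],
    [[0,0,-1],[0,0,0],0.5],
    [[0,0,-1],[0,0,0],0.5],
    [[0,0,-1],[0,0,0],0.5],
    [[0,0,-1],[0,0,0],0.5],
    [[0,0,-1],[0,0,0],0.5],
    [[0,0,-1],[0,0,0],0.5],
    [[0,0,-1],[0,0,0],0.5],
    [[0,0,-1],[0,0,0],0.5],
    [[0,0,-1],[0,0,0],0.5],
  ],
)

```text
time_s: 7.05
tcp_pos: [0.6256, -0.0159, 0.3013]
tcp_rot: [[-0.817, 0.577, -0.002], [0.577, 0.817, 0.0], [0.002, -0.001, -1.0]]
ft_force: [-0.3, 0.0, -0.1]
gripper_width: 0.0659
grip_force: 0.0
```

Emit:
servo_tool(
  increments=[
    [[0,0,-1],[0,0,0],0.5],
    [[0,0,-1],[0,0,0],0.5],
    [[0,0,-1],[0,0,0],0.5],
    [[0,0,-1],[0,0,0],0.5],
    [[0,0,-1],[0,0,0],0.5],
    [[0,0,-0.71],[0,0,0],0.5],
    [[0,0,0],[0.6,-0.9,0],0.5],
    [[0,0,0],[0.8,-0.9,0],0.5],
    [[0,0,0],[0.7,-0.9,0],0.5],
    [[0,0,0],[0.8,-0.9,0.3],0.5],
    [[0,0,0],[0.7,-0.9,0.4],0.5],
    [[0,0,0],[0.6,-0.9,0.4],0.5],
  ],
)

```text
time_s: 8.25
tcp_pos: [0.4186, -0.2247, 0.2558]
tcp_rot: [[-0.993, 0.12, -0.001], [0.12, 0.993, 0.0], [0.001, 0.0, -1.0]]
ft_force: [0.6, -0.7, -0.9]
gripper_width: 0.0657
grip_force: 0.0
```

```bash
python3 - <<'E'
from h import *
plan((.358,-.311,.2),np.pi/2-.12)
E
```

```text
t 8.25 tcp [ 0.4186 -0.2247  0.2558] z [-0.001  0.    -1.   ] yang 1.45 turn deg -0.02 j7 1.82
shift rows(50mm) tool xyz: [ 0.997 -1.859  1.116] mm [ 49.8 -92.9  55.8] ft [ 0.6 -0.7 -0.9] w 0.0657
```

Emit:
servo_tool(
  increments=[
    [[0,0,0],[0.5,-0.9,0.5],0.5],
    [[0,0,0],[0.5,-0.9,0.6],0.5],
    [[0,0,0],[0,-0.06,0],0.5],
    [[0,0,0],[0,0,0],0.5],
  ],
)

```text
time_s: 8.65
tcp_pos: [0.3673, -0.2986, 0.2087]
tcp_rot: [[-0.992, 0.123, -0.002], [0.123, 0.992, 0.002], [0.002, 0.001, -1.0]]
ft_force: [0.4, 0.3, 0.7]
gripper_width: 0.066
grip_force: 0.0
```

```bash
python3 - <<'E'
from h import *
w=snap("wrist","w4"); 
hsv=cv2.cvtColor(w,cv2.COLOR_RGB2HSV)
m=((abs(hsv[...,0].astype(int)-110)<10)&(hsv[...,1]>110)&(hsv[...,2]>40)).astype(np.uint8)
k,l,st,ce=cv2.connectedComponentsWithStats(m); i=1+st[1:,4].argmax()
c=cv2.findContours((l==i).astype(np.uint8),0,1)[0][0];r=cv2.minAreaRect(c); b=cv2.boxPoints(r)
P=np.array([at("wrist",p,.063)[:2] for p in b]);print(st[i],P.round(4).tolist(),P.mean(0))
for q in env.landmark_of("blue_bus","wrist")[:3]:print(round(q["conf"],2),np.round(q["at"]),at("wrist",q["at"],0).round(4))
o=w.copy();cv2.drawContours(o,[b.astype(int)],0,(255,255,0),1)
cv2.imwrite("pics/g.png",o[:,:,::-1])
plan((.358,-.311,.026),np.pi/2-.12)
E
```

```text
[ 240  122   50  117 4142] [[0.2984, -0.3207], [0.3034, -0.2793], [0.4073, -0.2909], [0.4019, -0.336]] [ 0.35276362 -0.30669876]
0.95 [269. 171.] [ 0.3537 -0.3039  0.    ]
0.66 [393. 153.] [ 0.3503 -0.171   0.    ]
t 8.75 tcp [ 0.3693 -0.2973  0.2099] z [ 0.     0.001 -1.   ] yang 1.452 turn deg 0.04 j7 2.01
shift rows(50mm) tool xyz: [ 0.191 -0.299  3.677] mm [  9.6 -15.  183.9] ft [0.8 0.7 0.7] w 0.0661
```

View pics/g.png

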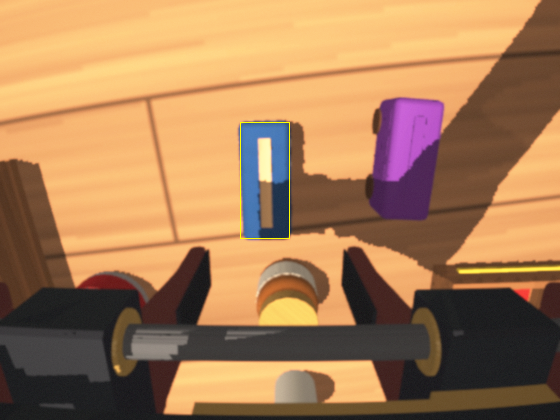

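Bus at wrist pixels (265,180), square with the fingers, centre (0.354,−0.307).

```bash
python3 - <<'E'
from h import *
plan((.354,-.307,.023),np.pi/2-.115)
E
```

```text
t 8.75 tcp [ 0.3693 -0.2973  0.2099] z [ 0.     0.001 -1.   ] yang 1.452 turn deg -0.24 j7 2.01
shift rows(50mm) tool xyz: [ 0.281 -0.228  3.737] mm [ 14.1 -11.4 186.9] ft [0.8 0.7 0.7] w 0.0661
```

Emit:
servo_tool(
  increments=[
    [[0,0,0],[0.14,-0.11,0.3],0.5],
    [[0,0,0],[0.13,-0.11,0.6],0.5],
    [[0,0,0],[0,0,0.8],0.5],
    [[0,0,0],[0,0,0.6],0.5],
    [[0,0,0],[0,0,0],0.5],
  ],
)

```text
time_s: 9.25
tcp_pos: [0.353, -0.3048, 0.0923]
tcp_rot: [[-0.993, 0.117, -0.004], [0.117, 0.993, 0.004], [0.005, 0.003, -1.0]]
ft_force: [-0.3, 0.5, -0.5]
gripper_width: 0.0659
grip_force: 0.0
```

```bash
python3 - <<'E'
from h import *
plan((.354,-.307,.023),np.pi/2-.115)
E
```

```text
t 9.25 tcp [ 0.353  -0.3048  0.0923] z [-0.004  0.004 -1.   ] yang 1.453 turn deg -0.15 j7 2.04
shift rows(50mm) tool xyz: [-0.025 -0.042  1.385] mm [-1.3 -2.1 69.3] ft [-0.3  0.5 -0.5] w 0.0659
```

Emit:
servo_tool(
  increments=[
    [[0,0,0],[-0.02,-0.03,0.5],0.5],
    [[0,0,0],[0,0,0.5],0.5],
    [[0,0,0],[0,0,0.38],0.5],
    [[0,0,0],[0,0,0],0.5],
    [[0,0,0],[0,0,0],-1],
    [[0,0,0],[0,0,0],-1],
    [[0,0,0],[0,0,0],-1],
    [[0,0,0],[0,0,0],-1],
    [[0,0,0],[0,0,-0.3],-1],
    [[0,0,0],[0,0,0],-1],
  ],
  force=20,
)

```text
time_s: 10.25
tcp_pos: [0.3553, -0.3098, 0.0426]
tcp_rot: [[-0.993, 0.12, 0.002], [0.12, 0.993, -0.002], [-0.003, -0.002, -1.0]]
ft_force: [0.2, -0.5, -1.6]
gripper_width: 0.046
grip_force: 20.0
```

```bash
python3 - <<'E'
from h import *
plan((.577,.052,.16),np.pi/2-.095)
E
```

```text
t 10.25 tcp [ 0.3553 -0.3098  0.0426] z [ 0.002 -0.002 -1.   ] yang 1.45 turn deg -1.46 j7 2.03
shift rows(50mm) tool xyz: [-3.728  7.624 -2.348] mm [-186.4  381.2 -117.4] ft [ 0.2 -0.5 -1.6] w 0.046
```

Emit:
servo_tool(
  increments=[
    [[0,0,0],[0,0,-0.6],-1],
    [[0,0,0],[0,0,-0.8],-1],
    [[0,0,0],[0,0.3,-0.8],-1],
    [[0,0,-0.15],[-0.3,0.7,-0.2],-1],
    [[0,0,-0.14],[-0.4,0.8,0],-1],
    [[0,0,0],[-0.4,0.8,0],-1],
    [[0,0,0],[-0.4,0.8,0],-1],
    [[0,0,0],[-0.4,0.8,0],-1],
    [[0,0,0],[-0.4,0.8,0],-1],
    [[0,0,0],[-0.4,0.8,0],-1],
    [[0,0,0],[-0.4,0.8,0],-1],
    [[0,0,0],[0,0,0],-1],
  ],
)

```text
time_s: 11.45
tcp_pos: [0.544, 0.0108, 0.1608]
tcp_rot: [[-0.996, 0.087, 0.002], [0.087, 0.996, 0.004], [-0.002, 0.004, -1.0]]
ft_force: [-1.0, 0.7, -2.5]
gripper_width: 0.0459
grip_force: 20.0
```

```bash
python3 - <<'E'
from h import *
plan((.577,.052,.16),np.pi/2-.095)
E
```

```text
t 11.45 tcp [0.544  0.0108 0.1608] z [ 0.002  0.004 -1.   ] yang 1.483 turn deg 0.43 j7 1.28
shift rows(50mm) tool xyz: [-0.578  0.882  0.015] mm [-28.9  44.1   0.8] ft [-1.   0.7 -2.5] w 0.0459
```

Emit:
servo_tool(
  increments=[
    [[0,0,0.05],[-0.3,0.5,0],-1],
    [[0,0,0.05],[-0.28,0.38,0],-1],
    [[0,0,0],[0,0,0],-1],
    [[0,0,0],[0,0,0.4],-1],
    [[0,0,0],[0,0,0],-1],
    [[0,0,0],[0,0,0],-1],
  ],
)

```text
time_s: 12.05
tcp_pos: [0.5741, 0.0439, 0.1407]
tcp_rot: [[-0.995, 0.104, -0.001], [0.104, 0.995, -0.001], [0.001, -0.001, -1.0]]
ft_force: [0.3, 0.4, -1.9]
gripper_width: 0.0459
grip_force: 20.0
```

```bash
python3 - <<'E'
from h import *
s=snap("side","s5");a=snap("scene","a5")
cv2.imwrite("pics/i.png",np.hstack([cv2.resize(s[150:255,220:360],(400,300),interpolation=2),cv2.resize(a[150:255,220:360],(400,300),interpolation=2)])[:,:,::-1])
plan((.577,.052,.036),np.pi/2-.095)
E
```

```text
t 12.15 tcp [0.5749 0.0443 0.1416] z [ 0.001 -0.    -1.   ] yang 1.466 turn deg -0.55 j7 1.19
shift rows(50mm) tool xyz: [-0.027  0.157  2.112] mm [ -1.3   7.8 105.6] ft [-0.1 -0.3 -1. ] w 0.0455
```

View pics/i.png

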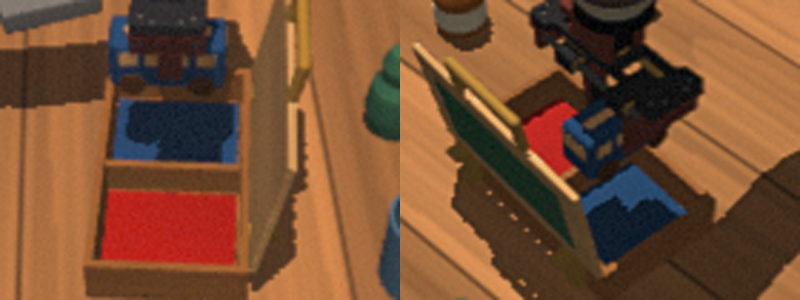

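```bash
python3 - <<'E'
from h import *
for p in[(88,265),(250,268),(118,85),(106,163),(240,170)]:
    print(p,at("side",(220+p[0]/2.857,150+p[1]/2.857),.05)[:2].round(4))
c,s=np.cos(-.095),np.sin(-.095);R=np.array([[c,-s],[s,c]])
for d in[(-75,-130),(75,-130),(-75,130),(-67,0),(67,0)]: print(d,(np.array([.571,-.011])+R@np.array(d)/1e3).round(4))
for p in[(115,103),(240,103)]: print("bluepadtop",at("side",(220+p[0]/2.857,150+p[1]/2.857),.0092)[:2].round(4))
for d in[(-64,119),(64,119)]: print(d,(np.array([.571,-.011])+R@np.array(d)/1e3).round(4))
E
```

```text
(88, 265) [ 0.4891 -0.1302]
(250, 268) [ 0.6356 -0.1431]
(118, 85) [0.5235 0.095 ]
(106, 163) [ 0.5085 -0.0099]
(240, 170) [ 0.638  -0.0272]
(-75, -130) [ 0.484  -0.1333]
(75, -130) [ 0.6333 -0.1475]
(-75, 130) [0.5087 0.1255]
(-67, 0) [ 0.5043 -0.0046]
(67, 0) [ 0.6377 -0.0174]
bluepadtop [0.5191 0.1081]
bluepadtop [0.6522 0.0994]
(-64, 119) [0.5186 0.1135]
(64, 119) [0.646  0.1014]
```

Emit:
servo_tool(
  increments=[
    [[0,0,-0.1],[-0.09,0.19,0],-1],
    [[0,0,0],[0,0,0.5],-1],
    [[0,0,0],[0,0,0.5],-1],
    [[0,0,0],[0,0,0.4],-1],
    [[0,0,0],[0,0,0.3],-1],
    [[0,0,0],[0,0,0.2],-1],
    [[0,0,0],[0,0,0],-1],
  ],
)

```text
time_s: 12.85
tcp_pos: [0.5798, 0.0541, 0.045]
tcp_rot: [[-0.996, 0.095, -0.002], [0.095, 0.996, -0.0], [0.002, -0.0, -1.0]]
ft_force: [-0.3, 0.9, -1.7]
gripper_width: 0.0457
grip_force: 20.0
```

```bash
python3 - <<'E'
from h import *
plan((.580,.053,.036),np.pi/2-.095)
E
```

```text
t 12.85 tcp [0.5798 0.0541 0.045 ] z [-0.002 -0.    -1.   ] yang 1.476 turn deg 0.01 j7 1.15
shift rows(50mm) tool xyz: [-0.005 -0.022  0.179] mm [-0.3 -1.1  9. ] ft [-0.3  0.9 -1.7] w 0.0457
```

Emit:
servo_tool(
  increments=[
    [[0,0,0],[0,0,0.1],-1],
    [[0,0,0],[0,0,0.06],-1],
    [[0,0,0],[0,0,0.06],-1],
    [[0,0,0],[0,0,0],-1],
  ],
)

```text
time_s: 13.25
tcp_pos: [0.5807, 0.054, 0.0353]
tcp_rot: [[-0.995, 0.095, 0.001], [0.095, 0.995, 0.0], [-0.001, 0.0, -1.0]]
ft_force: [0.1, 0.2, -1.5]
gripper_width: 0.0456
grip_force: 20.0
```

Emit:
servo_tool(
  increments=[
    [[0,0,0],[0,0,0.04],-1],
    [[0,0,0],[0,0,0],-1],
  ],
)

```text
time_s: 13.45
tcp_pos: [0.5809, 0.054, 0.0352]
tcp_rot: [[-0.995, 0.095, 0.002], [0.095, 0.995, -0.0], [-0.002, -0.0, -1.0]]
ft_force: [-6.7, -1.7, 16.2]
gripper_width: 0.0458
grip_force: 20.0
```

Emit:
servo_tool(
  increments=[
    [[0,0,0],[0,0,0.04],-1],
    [[0,0,0],[0,0,0],-1],
  ],
)

```text
time_s: 13.65
tcp_pos: [0.5816, 0.0539, 0.0342]
tcp_rot: [[-0.996, 0.095, 0.003], [0.095, 0.996, -0.0], [-0.003, -0.0, -1.0]]
ft_force: [-7.4, -1.8, 23.8]
gripper_width: 0.0458
grip_force: 20.0
```

Emit:
servo_tool(
  increments=[
    [[0,0,0],[0,0,-0.04],-1],
    [[0,0,0],[0,0,0],0.4],
    [[0,0,0],[0,0,0],0.4],
    [[0,0,0],[0,0,0],0.4],
    [[0,0,0],[0,0,-0.3],0.4],
    [[0,0,0],[0,0,-0.6],0.4],
    [[0,0,0],[0,0,-0.9],0.4],
    [[0,0,0],[0,0,-0.9],1],
    [[0,0,0],[0,0.5,-0.9],1],
    [[0,0,0],[0,0.9,-0.4],1],
    [[0,0,0],[0,0.9,0],1],
    [[0,0,0],[0,0.9,0],1],
  ],
)

```text
time_s: 14.85
tcp_pos: [0.5959, 0.214, 0.2342]
tcp_rot: [[-0.995, 0.096, 0.003], [0.096, 0.995, 0.001], [-0.003, 0.001, -1.0]]
ft_force: [0.5, -0.1, -0.3]
gripper_width: 0.0879
grip_force: 0.0
```

```bash
python3 - <<'E'
from h import *
s=snap("side","s6")
for n in("blue_bus","red_candle"):
  for r in env.landmark_of(n,"side")[:3]: print(n,round(r["conf"],2),np.round(r["at"]),at("side",r["at"],.008 if n[0]=="b" else 0).round(4))
w=snap("wrist","w6")
for r in env.landmark_of("red_candle","wrist")[:3]: print(round(r["conf"],2),np.round(r["at"]),at("wrist",r["at"],0).round(4))
for r in env.spot_in("red_candle","wrist")[:2]: print(round(r["conf"],2),np.round(r["rect"]))
cv2.imwrite("pics/j.png",np.hstack([cv2.resize(s[120:270,200:400],(400,300),interpolation=2),cv2.resize(w,(400,300))])[:,:,::-1])
plan((.635,.338,.15),np.pi/2-.095)
E
```

```text
blue_bus 0.73 [280. 198.] [0.5766 0.0578 0.008 ]
blue_bus 0.55 [197. 269.] [ 0.3474 -0.1738  0.008 ]
red_candle 0.93 [292. 140.] [0.633  0.3272 0.    ]
0.87 [383. 204.] [0.6343 0.3326 0.    ]
0.75 [401. 219.  77.  74.]
t 15.15 tcp [0.5956 0.2111 0.232 ] z [ 0.    -0.001 -1.   ] yang 1.474 turn deg -0.08 j7 0.94
shift rows(50mm) tool xyz: [-0.544  2.602  1.639] mm [-27.2 130.1  82. ] ft [ 0.  -0.4  0.6] w 0.0881
```

View pics/j.png

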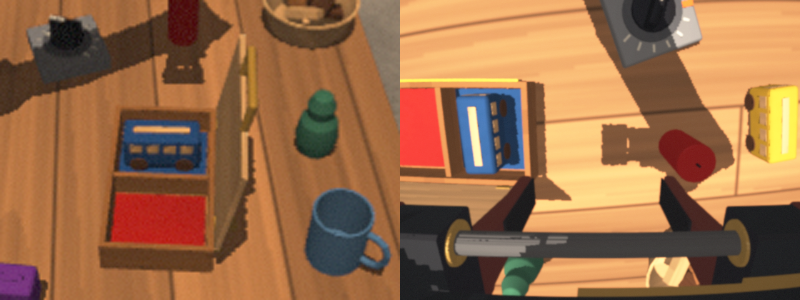

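Bus stands centred on the blue pad; candle top in the wrist picture at about (416,231).

```bash
python3 - <<'E'
from h import *
print(at("wrist",(416,231),.1).round(4))
plan((.634,.335,.14),np.pi/2-.095)
E
```

```text
[0.6335 0.3317 0.1   ]
t 15.15 tcp [0.5956 0.2111 0.232 ] z [ 0.    -0.001 -1.   ] yang 1.474 turn deg -0.08 j7 0.94
shift rows(50mm) tool xyz: [-0.53   2.541  1.839] mm [-26.5 127.   92. ] ft [ 0.  -0.4  0.6] w 0.0881
```

Emit:
servo_tool(
  increments=[
    [[0,0,0],[-0.15,0.7,0],1],
    [[0,0,0],[-0.15,0.7,0.2],1],
    [[0,0,0],[-0.15,0.7,0.5],1],
    [[0,0,0],[-0.08,0.4,0.6],1],
    [[0,0,0],[0,0,0.4],1],
    [[0,0,0],[0,0,0],1],
    [[0,0,0],[0,0,0],1],
  ],
)

```text
time_s: 15.85
tcp_pos: [0.6345, 0.3324, 0.1472]
tcp_rot: [[-0.995, 0.097, 0.0], [0.097, 0.995, -0.001], [-0.0, -0.001, -1.0]]
ft_force: [-0.6, -0.3, -0.5]
gripper_width: 0.0882
grip_force: 0.0
```

```bash
python3 - <<'E'
from h import *
plan((.634,.333,.046),np.pi/2-.095)
w=snap("wrist","w7")
hsv=cv2.cvtColor(w,cv2.COLOR_RGB2HSV)
m=(((hsv[...,0]<8)|(hsv[...,0]>172))&(hsv[...,1]>170)&(hsv[...,2]>70)).astype(np.uint8); m[:, :150]=0;m[:,420:]=0
k,l,st,ce=cv2.connectedComponentsWithStats(m)
for i in 1+np.argsort(-st[1:,4])[:3]: print(st[i],ce[i].round(),at("wrist",ce[i],.1).round(4))
E
```

```text
t 15.85 tcp [0.6345 0.3324 0.1472] z [ 0.    -0.001 -1.   ] yang 1.473 turn deg -0.14 j7 0.78
shift rows(50mm) tool xyz: [0.01  0.01  2.023] mm [  0.5   0.5 101.2] ft [-0.6 -0.3 -0.5] w 0.0882
[ 246  166   80   98 5921] [285. 217.] [0.6233 0.3386 0.1   ]
```

Emit:
servo_tool(
  increments=[
    [[0,0,0],[0.07,0.08,0],1],
    [[0,0,0],[0,0,0.6],1],
    [[0,0,0],[0,0,0.7],1],
    [[0,0,0],[0,0,0.6],1],
    [[0,0,0],[0,0,0],1],
    [[0,0,0],[0,0,0],-1],
    [[0,0,0],[0,0,0],-1],
    [[0,0,0],[0,0,0],-1],
    [[0,0,0],[0,0,0],-1],
    [[0,0,0],[0,0,0],-1],
    [[0,0,0],[0,0,0],-1],
  ],
  force=20,
)

```text
time_s: 17.0
tcp_pos: [0.631, 0.3389, 0.0526]
tcp_rot: [[-0.995, 0.095, 0.001], [0.095, 0.995, 0.0], [-0.001, 0.001, -1.0]]
ft_force: [-1.5, -1.9, 4.9]
gripper_width: 0.052
grip_force: 20.0
```

Emit:
servo_tool(
  increments=[
    [[0,0,0],[0,0,-0.3],-1],
    [[0,0,0],[0,0,-0.6],-1],
    [[0,0,0],[0.1,0,-0.8],-1],
    [[0,0,0],[0.2,-0.3,-0.6],-1],
    [[0,0,0],[0.2,-0.7,0],-1],
    [[0,0,0],[0.1,-0.8,0],-1],
    [[0,0,0],[0,-0.8,0],-1],
    [[0,0,0],[0,-0.8,0],-1],
    [[0,0,0],[0,-0.8,0],-1],
    [[0,0,0],[0,-0.8,0],-1],
    [[0,0,0],[0,-0.8,0],-1],
    [[0,0,0],[0,0,0],-1],
  ],
)

```text
time_s: 18.2
tcp_pos: [0.5726, 0.0453, 0.1671]
tcp_rot: [[-0.995, 0.103, -0.001], [0.103, 0.995, -0.004], [0.0, -0.004, -1.0]]
ft_force: [1.3, -0.0, -2.0]
gripper_width: 0.0515
grip_force: 20.0
```

```bash
python3 - <<'E'
from h import *
plan((.568,-.073,.064),np.pi/2-.095)
E
```

```text
t 18.2 tcp [0.5726 0.0453 0.1671] z [-0.001 -0.004 -1.   ] yang 1.467 turn deg -0.49 j7 1.19
shift rows(50mm) tool xyz: [-0.132 -2.364  2.061] mm [  -6.6 -118.2  103.1] ft [ 1.3 -0.  -2. ] w 0.0515
```

Emit:
servo_tool(
  increments=[
    [[0,0,-0.1],[-0.06,-0.6,0],-1],
    [[0,0,0],[-0.07,-0.8,0],-1],
    [[0,0,0],[0,-0.7,0],-1],
    [[0,0,0],[0,-0.26,0],-1],
    [[0,0,0],[0,0,0.3],-1],
    [[0,0,0],[0,0,0.5],-1],
    [[0,0,0],[0,0,0.5],-1],
    [[0,0,0],[0,0,0.3],-1],
    [[0,0,0],[0,0,0.2],-1],
    [[0,0,0],[0,0,0],-1],
  ],
)

```text
time_s: 19.2
tcp_pos: [0.5685, -0.0644, 0.0757]
tcp_rot: [[-0.996, 0.085, -0.002], [0.085, 0.996, 0.001], [0.002, 0.0, -1.0]]
ft_force: [0.6, -0.8, -2.7]
gripper_width: 0.0518
grip_force: 20.0
```

```bash
python3 - <<'E'
from h import *
plan((.568,-.073,.061),np.pi/2-.095)
E
```

```text
t 19.2 tcp [ 0.5685 -0.0644  0.0757] z [-0.002  0.001 -1.   ] yang 1.485 turn deg 0.54 j7 1.38
shift rows(50mm) tool xyz: [-0.007 -0.172  0.293] mm [-0.3 -8.6 14.7] ft [ 0.6 -0.8 -2.7] w 0.0518
```

Emit:
servo_tool(
  increments=[
    [[0,0,0],[0,-0.17,0],-1],
    [[0,0,0],[0,0,0.12],-1],
    [[0,0,0],[0,0,0.08],-1],
    [[0,0,0],[0,0,0],-1],
  ],
)

```text
time_s: 19.6
tcp_pos: [0.5682, -0.0737, 0.0663]
tcp_rot: [[-0.996, 0.087, -0.0], [0.087, 0.996, 0.0], [0.0, 0.0, -1.0]]
ft_force: [0.8, 0.2, -1.4]
gripper_width: 0.0515
grip_force: 20.0
```

Emit:
servo_tool(
  increments=[
    [[0,0,0],[0,0,0.05],-1],
    [[0,0,0],[0,0,0],-1],
  ],
)

```text
time_s: 19.8
tcp_pos: [0.5684, -0.0736, 0.064]
tcp_rot: [[-0.996, 0.086, -0.0], [0.086, 0.996, 0.0], [0.0, 0.0, -1.0]]
ft_force: [-0.8, 0.4, -1.7]
gripper_width: 0.0515
grip_force: 20.0
```

Emit:
servo_tool(
  increments=[
    [[0,0,0],[0,0,0.03],-1],
    [[0,0,0],[0,0,0],-1],
  ],
)

```text
time_s: 20.0
tcp_pos: [0.5684, -0.0736, 0.0625]
tcp_rot: [[-0.996, 0.086, -0.0], [0.086, 0.996, 0.0], [0.0, 0.0, -1.0]]
ft_force: [-0.8, 0.3, -2.4]
gripper_width: 0.0515
grip_force: 20.0
```

Emit:
servo_tool(
  increments=[
    [[0,0,0],[0,0,0.03],-1],
    [[0,0,0],[0,0,0],-1],
  ],
)

```text
time_s: 20.2
tcp_pos: [0.5683, -0.0737, 0.061]
tcp_rot: [[-0.996, 0.086, -0.0], [0.086, 0.996, 0.0], [0.0, 0.0, -1.0]]
ft_force: [-0.4, -0.0, -3.4]
gripper_width: 0.0517
grip_force: 20.0
```

Emit:
servo_tool(
  increments=[
    [[0,0,0],[0,0,0.03],-1],
    [[0,0,0],[0,0,0],-1],
  ],
)

```text
time_s: 20.4
tcp_pos: [0.5687, -0.0738, 0.0605]
tcp_rot: [[-0.996, 0.086, 0.001], [0.086, 0.996, -0.0], [-0.001, -0.0, -1.0]]
ft_force: [-2.3, -0.3, 5.3]
gripper_width: 0.0519
grip_force: 20.0
```

Emit:
servo_tool(
  increments=[
    [[0,0,0],[0,0,-0.01],0.6],
    [[0,0,0],[0,0,0],0.6],
    [[0,0,0],[0,0,0],0.6],
    [[0,0,0],[0,0,0],0.6],
    [[0,0,0],[0,0,-0.4],0.6],
    [[0,0,0],[0,0,-0.8],0.6],
    [[0,0,0],[0,0,-0.9],0.6],
    [[0,0,0.9],[0,0,-0.9],0],
    [[0,0,0.9],[0,0,-0.5],0],
    [[0,0,0],[0,0,0],0],
  ],
)

```text
time_s: 21.4
tcp_pos: [0.5706, -0.0737, 0.2395]
tcp_rot: [[-0.97, 0.243, 0.007], [0.243, 0.97, -0.001], [-0.007, 0.001, -1.0]]
ft_force: [0.4, 0.1, -1.1]
gripper_width: 0.0498
grip_force: 0.0
```

```bash
python3 - <<'E'
from h import *
s=snap("side","s8")
for n in("blue_bus","red_candle"):
  for r in env.landmark_of(n,"side")[:2]: print(n,round(r["conf"],2),np.round(r["at"]),at("side",r["at"],.008).round(4))
plan((.440,.301,.18),1.33)
E
```

```text
blue_bus 0.82 [198. 270.] [ 0.3503 -0.1779  0.008 ]
blue_bus 0.81 [279. 201.] [0.5713 0.044  0.008 ]
red_candle 0.56 [278. 236.] [ 0.5613 -0.0833  0.008 ]
t 21.55 tcp [ 0.5679 -0.0737  0.2342] z [-0.001 -0.    -1.   ] yang 1.329 turn deg -0.08 j7 1.3
shift rows(50mm) tool xyz: [4.271 6.667 1.084] mm [213.5 333.4  54.2] ft [-0.3  1.1 -0.6] w 0.0441
```

Emit:
servo_tool(
  increments=[
    [[0,0,0],[0.5,0.7,0],0],
    [[0,0,0],[0.55,0.85,0],0],
    [[0,0,0],[0.55,0.85,0],0],
    [[0,0,0],[0.55,0.85,0],0],
    [[0,0,0],[0.55,0.85,0],0],
    [[0,0,0],[0.55,0.85,0],0],
    [[0,0,0],[0.55,0.85,0.3],0],
    [[0,0,0],[0.4,0.7,0.4],0],
    [[0,0,0],[0,0.1,0],0],
    [[0,0,0],[0,0,0],0],
  ],
)

```text
time_s: 22.55
tcp_pos: [0.4448, 0.2922, 0.199]
tcp_rot: [[-0.971, 0.238, -0.003], [0.238, 0.971, -0.002], [0.003, -0.002, -1.0]]
ft_force: [0.2, -1.3, 0.5]
gripper_width: 0.044
grip_force: 0.0
```

```bash
python3 - <<'E'
from h import *
w=snap("wrist","w9");s=snap("side","s9")
for r in env.landmark_of("dimmer_grip","wrist")[:2]: print(round(r["conf"],2),np.round(r["at"]),at("wrist",r["at"],.066).round(4))
cv2.imwrite("pics/k.png",np.hstack([cv2.resize(s[150:255,220:360],(240,180),interpolation=2)if 0 else cv2.copyMakeBorder(cv2.resize(s[150:255,220:360],(240,180),interpolation=2),0,240,0,0,0),w])[:,:,::-1])
plan((.440,.301,.047),1.33)
import pickle;c=env.get_calibration("wrist");pickle.dump(c,open("cal9.pkl","wb"))
E
```

```text
0.84 [289. 186.] [0.4358 0.3033 0.066 ]
t 22.7 tcp [0.4468 0.29   0.2006] z [-0.    -0.001 -1.   ] yang 1.325 turn deg -0.26 j7 0.52
shift rows(50mm) tool xyz: [0.184 0.181 3.072] mm [  9.2   9.  153.6] ft [-0.  -0.7  0.3] w 0.044
```

View pics/k.png

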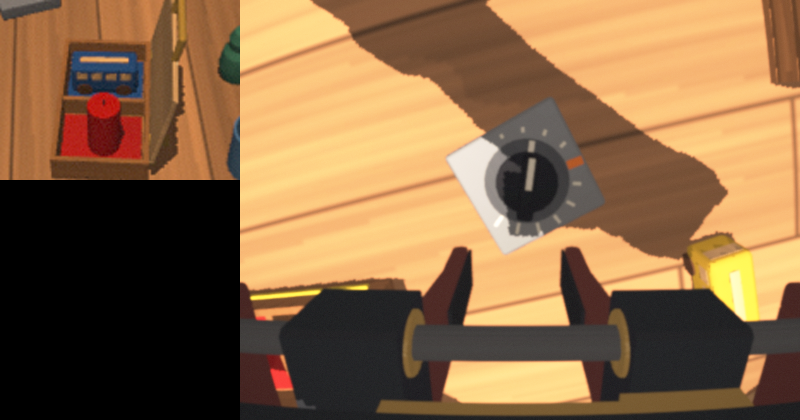

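Both goods stand on their pads. In the wrist picture the pointer runs (289,190)→(293,143) and the orange mark is at (335,162).

```bash
python3 - <<'E'
from h import *
A=lambda p,z:at("wrist",p,z)[:2]
c=np.array([A(p,.03) for p in[(206,158),(312,98),(366,198),(265,253)]]);C=c.mean(0)
a,b=A((289,190),.076),A((293,143),.076);o=A((335,162),.03)
an=lambda v:np.arctan2(v[1],v[0])
print(c.round(4).tolist(),C,"stripe",a,b,"ptr",an(b-a),"ptr from C",an(b-C),"orange",o,an(o-C),"edges",an(c[1]-c[0]),an(c[2]-c[3]),an(c[2]-c[1]),an(c[3]-c[0]))
E
```

```text
[[0.3984, 0.2332], [0.3696, 0.3419], [0.4732, 0.3727], [0.5048, 0.2631]] [0.43651484 0.30269881] stripe [0.43729527 0.30257077] [0.40063515 0.31466753] ptr 2.822871401769358 ptr from C 2.8196206884651653 orange [0.43159764 0.3502489 ] 1.6738409164595163 edges 1.829401113859722 1.8522804228295273 0.28900658957693287 0.27398046244007035
```

```bash
python3 - <<'E'
from h import *
plan((.4365,.303,.048),1.25)
E
```

```text
t 22.7 tcp [0.4468 0.29   0.2006] z [-0.    -0.001 -1.   ] yang 1.325 turn deg 4.32 j7 0.52
shift rows(50mm) tool xyz: [0.277 0.181 3.052] mm [ 13.9   9.1 152.6] ft [-0.  -0.7  0.3] w 0.044
```

Emit:
servo_tool(
  increments=[
    [[0,0,0.86],[0,0,0],0],
    [[0,0,0],[0.28,0.18,0.3],0],
    [[0,0,0],[0,0,0.7],0],
    [[0,0,0],[0,0,0.9],0],
    [[0,0,0],[0,0,0.3],0],
    [[0,0,0],[0,0,0],0],
    [[0,0,0],[0,0,0],0],
  ],
)

```text
time_s: 23.4
tcp_pos: [0.4365, 0.3039, 0.0917]
tcp_rot: [[-0.949, 0.315, 0.001], [0.315, 0.949, 0.0], [-0.001, 0.0, -1.0]]
ft_force: [0.8, -0.9, 0.7]
gripper_width: 0.0441
grip_force: 0.0
```

```bash
python3 - <<'E'
from h import *
plan((.4365,.303,.048),1.25)
E
```

```text
t 23.4 tcp [0.4365 0.3039 0.0917] z [ 0.001  0.    -1.   ] yang 1.251 turn deg 0.03 j7 0.34
shift rows(50mm) tool xyz: [-0.005 -0.018  0.874] mm [-0.2 -0.9 43.7] ft [ 0.8 -0.9  0.7] w 0.0441
```

Emit:
servo_tool(
  increments=[
    [[0,0,0],[0,0,0.4],0],
    [[0,0,0],[0,0,0.42],0],
    [[0,0,0],[0,0,0],0],
    [[0,0,0],[0,0,0],-1],
    [[0,0,0],[0,0,0],-1],
    [[0,0,0],[0,0,0],-1],
    [[0,0,0],[0,0,0],-1],
  ],
  force=20,
)

```text
time_s: 24.1
tcp_pos: [0.436, 0.3048, 0.0508]
tcp_rot: [[-0.95, 0.313, 0.001], [0.313, 0.95, 0.0], [-0.001, 0.001, -1.0]]
ft_force: [-0.6, -7.7, 5.4]
gripper_width: 0.0156
grip_force: 4.4
```

Emit:
servo_tool(
  increments=[
    [[0,0,0],[0,0,0],-1],
    [[0,0,0],[0,0,0],-1],
  ],
)

```text
time_s: 24.3
tcp_pos: [0.4359, 0.3042, 0.0507]
tcp_rot: [[-0.95, 0.314, 0.001], [0.314, 0.95, -0.001], [-0.001, -0.0, -1.0]]
ft_force: [-0.0, -3.5, 6.1]
gripper_width: 0.0137
grip_force: 20.0
```

Emit:
servo_tool(
  increments=[
    [[0,0,0.8],[0,0,0],-1],
    [[0,0,0.9],[0,0,0],-1],
    [[0,0,0.9],[0,0,0],-1],
    [[0,0,0.9],[0,0,0],-1],
    [[0,0,0.9],[0,0,0],-1],
    [[0,0,0.9],[0,0,0],-1],
    [[0,0,0.9],[0,0,0],-1],
    [[0,0,0.9],[0,0,0],-1],
    [[0,0,0.9],[0,0,0],-1],
    [[0,0,0.9],[0,0,0],-1],
    [[0,0,0.9],[0,0,0],-1],
    [[0,0,0.9],[0,0,0],-1],
  ],
)

```text
time_s: 25.5
tcp_pos: [0.4354, 0.3036, 0.0507]
tcp_rot: [[-0.31, 0.951, -0.0], [0.951, 0.31, -0.001], [-0.001, -0.001, -1.0]]
ft_force: [-2.7, -5.4, 8.6]
gripper_width: 0.0138
grip_force: 20.0
```

Emit:
servo_tool(
  increments=[
    [[0,0,0.9],[0,0,0],-1],
    [[0,0,0.9],[0,0,0],-1],
    [[0,0,0.3],[0,0,0],-1],
    [[0,0,0],[0,0,0],-1],
    [[0,0,0],[0,0,0],-1],
  ],
)

```text
time_s: 26.0
tcp_pos: [0.4353, 0.3036, 0.0507]
tcp_rot: [[-0.134, 0.991, -0.001], [0.991, 0.134, -0.002], [-0.001, -0.001, -1.0]]
ft_force: [-3.4, -5.1, 10.2]
gripper_width: 0.0138
grip_force: 20.0
```

```bash
python3 - <<'E'
from h import *
plan((.4365,.303,.2),1.70-np.pi/2)
E
```

```text
t 26.0 tcp [0.4353 0.3036 0.0507] z [-0.001 -0.002 -1.   ] yang 0.135 turn deg 0.32 j7 -0.62
shift rows(50mm) tool xyz: [-0.015  0.023 -2.987] mm [  -0.8    1.1 -149.3] ft [-3.4 -5.1 10.2] w 0.0138
```

Release, lift, and look.

Emit:
servo_tool(
  increments=[
    [[0,0,0],[0,0,0],0],
    [[0,0,0],[0,0,0],0],
    [[0,0,0],[0,0,0],0],
    [[0,0,0],[0,0,0],0],
    [[0,0,0],[0,0,-0.5],0],
    [[0,0,0],[0,0,-0.9],0],
    [[0,0,0],[0,0,-0.9],0],
    [[0,0,0],[0,0,-0.9],0],
    [[0,0,0],[0,0,0],0],
    [[0,0,0],[0,0,0],0],
  ],
)

```text
time_s: 27.0
tcp_pos: [0.436, 0.305, 0.2108]
tcp_rot: [[-0.135, 0.991, 0.002], [0.991, 0.135, 0.001], [0.001, 0.002, -1.0]]
ft_force: [-0.8, -0.7, 0.0]
gripper_width: 0.0439
grip_force: 0.0
```

```bash
python3 - <<'E'
from h import *
w=snap("wrist","w10");s=snap("side","s10")
W=w.copy(); W[-180:,:240]=cv2.resize(s[150:255,220:360],(240,180),interpolation=2)
cv2.imwrite("pics/l.png",cv2.resize(W,(784,588),interpolation=2)[:,:,::-1]); o=env.get_obs();print(np.round(o["tcp_pos"],3),np.round(o["ft_force"],1))
E
```

```text
[0.435 0.304 0.209] [ 0.8 -0.7 -0.3]
```

View pics/l.png

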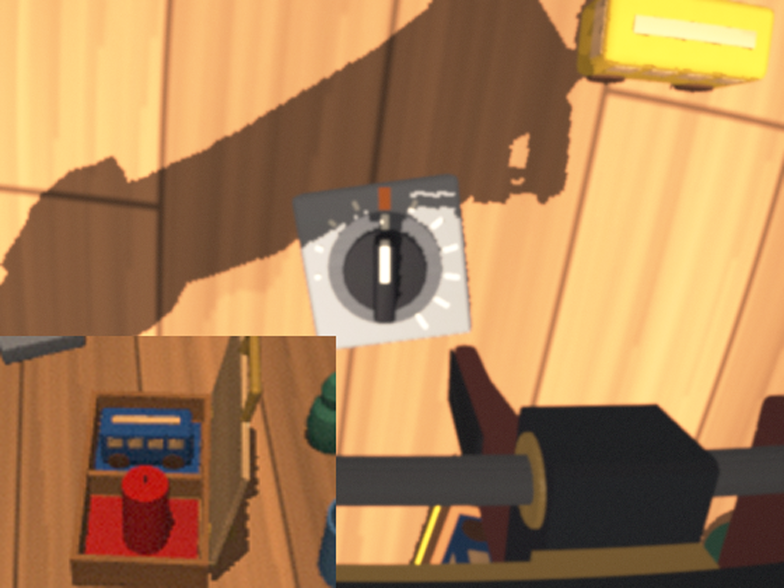

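The pointer at column 385 lines up with the orange mark at (385,197). Bus and candle stand on their pads, and the lid is open.

```bash
python3 -c "
from bench import env
print(env.hand_in())"
```

```text
the job is handed in; nothing more can be done
None
```

I finished the job and handed it in at about 27 s of the 72 s allowed; in the last pictures the lid rests open, the candle stands on the red pad, the bus is on its wheels on the blue pad and the knob points at the orange mark, but the hand-in returned no verdict.

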